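Seat a pot lid with the bench lever press

ROBOT

A 6-joint arm with a two-finger parallel gripper is mounted at the origin on a cart in front of the work surface, level with it; the furniture and walls round the work are solid. World frame = base frame: x ahead of the robot, y to its left, z up, the work surface at z = 0. Lengths are in m, angles in rad, forces in N, time in s.
With the tool pointing down it reaches from about 0.375 to 0.975 m from the base axis. Payload 3.8 kg.
Tool frame: the origin (TCP) lies midway between the tips of the shut fingers; the grasp point (between the pads) lies 19 mm behind it; z points along the fingers, y is the line along which they close (so a half turn about z gives the same grasp; the last joint's range is limited). The gripper opens to 88 mm and grips with 3 to 60 N. Pads are 18 mm wide; open, the fingers measure 123 mm over their backs; the gripper's body (75 mm by 187 mm) begins 45 mm behind the grasp point.
Start: joints at [1.202, 0.264, 1.604, -0, 1.274, -0.037], TCP at [0.22, 0.638, 0.239] pointing down, gripper open.
Joint ranges: [-2.63, 2.63], [-0.94, 2.18], [0.31, 2.57], [-1.31, 4.45], [0, 2.66], [-2.55, 2.55]. Speed limits (rad/s): [2.57, 2.57, 3.14, 3.14, 3.14, 3.14].

INTERFACE

Orientations are given as a unit quaternion [x, y, z, w].
In Python, from plant import env, eyes, workorder, models gives the robot as it stands. The module is installed in compiled form; this text tells all that it offers.
- The arm moves only by the tool move_arm, never from a script. Its argument "increments" is a list of rows, each a list of 6 numbers: the shift along the tool's x, y, z each as a share of 2.5 cm, from -1 to 1, then the turn, a rotation vector about the tool's x, y, z each as a share of 4 degrees, from -1 to 1. In form: [[dx, dy, dz, wx, wy, wz], ...]. A call has 1 to 8 rows; each row shifts and turns the commanded pose from where the row before left it, along the tool's axes as they then stand; what a row does not reach is not made up. A row lasts 1/12 s, in which the tool goes at most 41.7 mm and 7.16 degrees, less where a joint would pass 70% of its speed; a pose out of reach is approached as far as the arm can. A call with a number of a shift or a turn outside -1 to 1 is refused whole. A call with a gripper value outside its range is refused whole. "fingers" is the closure, from -1 (fully open) to 1 (shut), set as the call begins (left out, the last holds). The fingers move at their own pace and stop on an object; "grip_force" is the grip in N (left out, the last holds). Time passes only in rows, so rows that do not move let the fingers close. It gives the time, the measured TCP pose, the force, the opening and the grip force at its end, in the units of the state.
- env.observe(): the state, without advancing time (a new reading comes with each control period).
- eyes.camera(name): name is "side" or "top" or "wrist"; returns (picture, depth): 480x640x3 uint8, blue, green, red; 480x640 float32, m along the optical axis (not along the pixel's ray), 0 where there is no reading.
- eyes.camera_model(name): a dict with "K" (3x3 intrinsics, pixels), "view" (4x4, takes a point from world to camera coordinates); the wrist camera has in their place "mount" (4x4, takes a point from camera to tool coordinates, whose origin is the TCP and whose axes are the flange's). Camera axes: x right, y down, z forward; pixel columns grow to the right and rows downward; lengths in m; the calibration is good to about 2 mm. A picture is of the moment at which its call begins: read the wrist's pose just before it. camera_model takes no time and is no camera call.
- workorder.hand_in(): hands the job in; it is judged then, once.
Trained networks look in the newest picture that a camera, given by its name, has taken for a name from the list of things; names that differ only in an ending like _2 or _b are one class to them, and where a whole thing is asked for, a point or a joint stands for the part that bears it (a point fixed in the world has none). Each returns a list of dicts, best first, with "score" (0 to 1); they miss things now and then, are a little off and sometimes report something else, mostly with a low value. They report only what shows in the picture. A call takes as long as a camera call. They do not tell look-alikes from the thing itself.
- models.boxes_of(camera, target): "rect" ([centre column, centre row, width, height] in pixels, round what is visible of it).
- models.mark_of(camera, target): "uv" ([column, row] in pixels: a listed point, or the origin of a listed thing).
The state is a dict: "time": time; "joints": joint angles; "joint_vel": joint speeds; "joint_efforts": joint torques, N m; "ee_pos": TCP position; "orientation": TCP orientation; "ft_force": force on the tool from outside, world axes, zero at the start; "moment": the same for the moment, N m; "gripper_width": finger opening in m; "gripper_force": force on a finger pad.
Only numpy, scipy, OpenCV 4.12 (cv2) and the standard library are available. Lean on these libraries where they do the work, as an engineer would, in place of code of your own. Each camera call takes 0.05 s, during which the arm holds its last target. There are 200 camera calls.

TASK

Two identical small lever presses stand on the bench, and one of them has an orange-lidded specimen pot in its nest with the lid not yet pushed home. Pull that press's lever all the way down so that the lid is fully seated, then ease the lever slowly back up to its rest without letting the spring snap it back, and let go. Leave the pot standing in its nest and do not work the empty press.

Things in the scene. Friction and masses are not known exactly. Their poses are not given: they have to be found in the camera images.
- pot: White specimen pot with an orange push-on lid, 63 mm across, 61 mm high with the lid home, loose, standing in the nest of one of the presses on its 16 mm base plate. Origin: centre of its underside; +z up.
- pot_lid (a joint): How far the orange lid stands above its seat on the pot, m: 0 = fully home, 0.008 to 0.014 at the start. It is a tight push fit (about 5 N) and stays where it is left.
- press_a: Grey lever press fixed to the worktop, left or right; twin of press_b. Origin: underside, below ram and nest centre. -x = front, towards the robot within 0.25 rad; +x to the rear column; +z up. mm: base plate x -60..110, y +-55, 16 high; nest ring 74 wide, 7 high; head x -30..100, y +-28, z 135..210. Lever on the -y side: pivot along y at (30, -48, 175), 11 mm bar, 190 to the knob centre.
- press_a_knob (a point): Centre of press_a's red ball knob, 32 mm diameter. In the press frame: x = 30 - 190 cos f, y = -48, z = 175 + 190 sin f (mm), f = 0.61 rad - lever angle: (-126, -48, 284) at rest, (-148, -48, 110) fully down. Pinch it from above, fingers closing along the press's y; the ball can turn between the fingers, so the gripper may stay upright. This point's axes turn with the lever.
- press_a_lever (a joint): Lever angle of press_a, rad: 0 = rest, against the upper stop (bar 35 deg above level, to the front); grows as the knob goes down, 0.96 = lower stop (about 0.93 with the pot in, when its lid is home). The ram goes down 36 mm in the stroke, the last third seats the lid. A spring pulls it up: about 1 N at the knob near rest, 7 N at the bottom; let go at the bottom it flies up at many rad/s.
- press_b: The other press, left or right: same make, colours, sizes, frame and lever as press_a. Fixed to the worktop.
- press_b_knob (a point): Centre of press_b's red ball knob, 32 mm diameter; same place in its press's frame as on press_a.
There are look-alikes about, which are no part of the job. Of the things like the pot, leave any that is purple; of the rest the larger one is meant.

How it is judged:
On the way:
1. the lever of the press that holds the pot is pulled down through its stroke (beyond 0.8 rad) and the lid is seated (within 4 mm) (value of joint press_a_lever above 0.8 rad and value of joint pot_lid below 0.004 m), for 0.1 s.
At the end, for the whole second after the job is handed in: The lever is back at its rest (within 0.08 rad), the lid is home (within 4 mm), and the pot stands upright (10 degrees) and still, within 12 mm of the nest's centre (value of joint press_a_lever below 0.08 rad and value of joint pot_lid below 0.004 m and horizontal distance between pot and press_a below 0.012 m and angle between pot's own z axis and vertical below 0.17 rad and linear speed of pot below 0.02 m/s); the robot touches nothing.
It fails at once if the lever of the press with the pot snaps back: it returns faster than 2.5 rad/s (about 0.45 m/s at the knob) (velocity of joint press_a_lever below -2.5 rad/s).
It fails at once if the empty press is worked: its knob is moved by more than 30 mm (distance of press_b_knob from where it was at the start of the episode above 0.03 m).
It also fails if it takes over 43 s, if anything falls off the work surface, if the arm or the gripper's body presses on something with over 40 N, if the wrist force passes 120 N, or if a joint passes its speed limit or range.

## Working session

There is one attempt and no reset: what is moved stays moved. The work goes in short steps, Python scripts to look and compute and a tool call to move; the robot and the scene stay as the last step left them, time stands still between calls to the robot, and variables do not carry over. Pictures are saved under pics/ and viewed, at most 10 in all, crops included, and the job is handed in when it is done.

Besides the shell and the picture viewer there is one more tool, called after "Request:" as a command line: name --pt "numbers of a row" for each row, then --argument value for the rest. move_arm: Moves the arm, as the interface text tells. Shift numbers are shares of 2.5 cm and turn numbers shares of 4 degrees, none past 1 either way. Its arguments: {"type":"object","properties":{"increments":{"type":"array"},"fingers":{"type":"number"},"grip_force":{"type":"number"}},"required":["increments"]}

```bash
mkdir -p pics; cat > h.py <<'E'
from plant import env, eyes, workorder, models
import numpy as np, cv2
def w(cam,u,v,d):
    m=eyes.camera_model(cam);K=np.array(m["K"]);p=np.linalg.inv(K)@[u,v,1]*d
    return (np.linalg.inv(np.array(m["view"]))@np.append(p,1))[:3]
def pr(cam,P):
    m=eyes.camera_model(cam);q=(np.array(m["view"])@np.append(P,1))[:3];q=np.array(m["K"])@q;return q[:2]/q[2]
E
python3 - <<'E'
from h import *
s=env.observe();print(s["ee_pos"],s["orientation"],s["time"],s["gripper_width"])
for c in("side","top"):
    im,d=eyes.camera(c);cv2.imwrite(f"pics/{c}.png",im);np.save(f"{c}.npy",d);np.save(f"{c}_im.npy",im)
    for t in("pot","press_a","press_a_knob"):
        for r in models.mark_of(c,t)[:4]:
            u,v=r["uv"];dd=d[int(np.clip(v,0,479)),int(np.clip(u,0,639))];print(c,t,round(r["score"],2),np.round(r["uv"]),w(c,u,v,dd).round(3))
print(env.observe()["time"])
E
```

```text
[0.21965121 0.63752489 0.23743016] [ 1.65146799e-01  9.86268394e-01 -1.06919120e-03 -2.15586712e-04] 0.0 0.08831644170993307
side pot 0.84 [281. 270.] [0.574 0.177 0.023]
side pot 0.72 [229. 285.] [0.457 0.198 0.013]
side pot 0.71 [283. 311.] [0.504 0.038 0.023]
side press_a 0.98 [363. 355.] [ 0.567 -0.149  0.014]
side press_a 0.95 [279. 270.] [0.572 0.182 0.021]
side press_a_knob 0.65 [240. 177.] [0.471 0.114 0.291]
top pot 0.87 [213. 312.] [0.445 0.203 0.026]
top pot 0.82 [238. 260.] [0.558 0.186 0.068]
top pot 0.57 [288. 304.] [0.485 0.05  0.064]
top press_a 0.59 [238. 267.] [0.559 0.19  0.039]
top press_a_knob 0.67 [233. 236.] [-0.097 -0.22   1.136]
0.4
```

View pics/side.png

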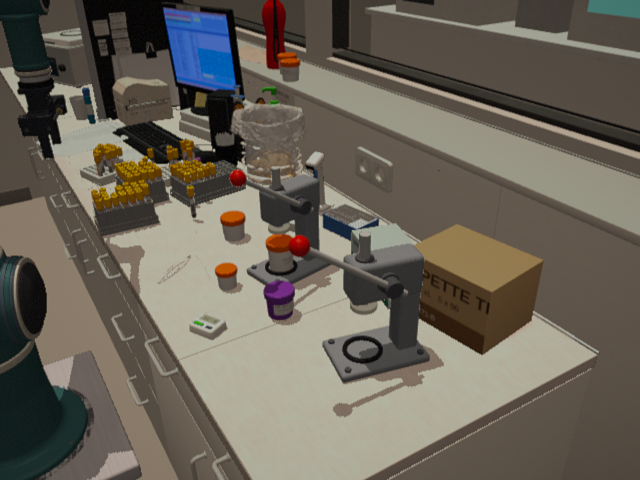

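View pics/top.png

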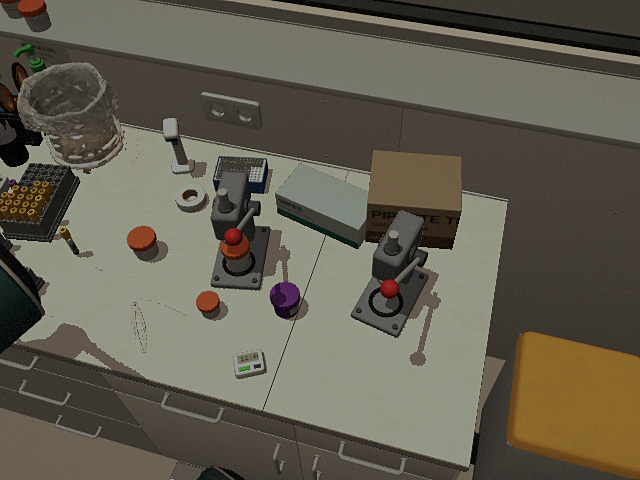

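The pot press is the left one: pot at side (280,250), red knob at side (238,177) and top (233,236). The empty press is on the right, knob at side (299,246) and top (390,288). The purple pot and the small and loose orange pots are look-alikes. Next I triangulate the knob and fit the plate for yaw.

```bash
cat > m.py <<'E'
from h import *
def blob(c,u,v):
    im=np.load(f"{c}_im.npy").astype(int);B,G,R=im[...,0],im[...,1],im[...,2]
    m=((R>110)&(G<0.28*R)&(B<0.28*R)).astype(np.uint8)
    n,l,st,ce=cv2.connectedComponentsWithStats(m);k=l[v,u];print(c,st[k],ce[k].round(1))
    return l==k,ce[k]
def tri(uvs):
    A=[];
    for c,uv in uvs.items():
        m=eyes.camera_model(c);P=np.array(m["K"])@np.array(m["view"])[:3]
        A+=[uv[0]*P[2]-P[0],uv[1]*P[2]-P[1]]
    X=np.linalg.svd(np.array(A))[2][-1];return X[:3]/X[3]
for n,a,b in(("A",(238,177),(233,236)),("B",(299,246),(390,288))):
    uv={};
    for c,q in(("side",a),("top",b)):
        m,ce=blob(c,*q);uv[c]=ce
        d=np.load(c+".npy");dd=np.median(d[m]);print(c,"depth est",w(c,*ce,dd+0.011).round(4))
    X=tri(uv);print(n,"knob",X.round(4),[np.round(pr(c,X)-uv[c],1) for c in uv])
# plate points
for c in("side","top"):
    d=np.load(c+".npy");v,u=np.nonzero(d>0);m=eyes.camera_model(c)
    p=(np.linalg.inv(np.array(m["K"]))@np.c_[u,v,np.ones(len(u))].T*d[v,u]).T
    P=(np.linalg.inv(np.array(m["view"]))@np.c_[p,np.ones(len(p))].T).T[:,:3]
    im=np.load(c+"_im.npy")[v,u].astype(int);grey=(im.max(1)-im.min(1)<25)&(im.max(1)<130)
    for n,ctr in(("A",(.60,.18)),("B",(.57,-.15))):
        k=(abs(P[:,2]-.016)<.007)&grey&(np.hypot(P[:,0]-ctr[0],P[:,1]-ctr[1])<.16)
        r=cv2.minAreaRect(P[k,:2].astype(np.float32));print(c,n,k.sum(),np.round(r[0],3),np.round(r[1],3),r[2],cv2.boxPoints(r).round(3).tolist())
        k2=(P[:,2]>.12)&(P[:,2]<.22)&(np.hypot(P[:,0]-ctr[0],P[:,1]-ctr[1])<.2)
        print(" head",P[k2].mean(0).round(3))
        np.save(f"pl_{c}_{n}.npy",P[k])
E
python3 m.py
```

```text
side [230 170  15  10 101] [236.6 174.8]
side depth est [0.4709 0.1311 0.2888]
top [225 228  14  12 114] [231.2 233.5]
top depth est [0.4728 0.1334 0.2891]
A knob [0.4727 0.1338 0.288 ] [array([ 0.3, -0.3]), array([-0.1,  0.4])]
side [288 235  21  14 207] [298.2 241.9]
side depth est [ 0.4391 -0.1565  0.2889]
top [381 280  16  13 149] [388.8 285.8]
top depth est [ 0.4405 -0.1561  0.2885]
B knob [ 0.4398 -0.1561  0.2888] [array([ 0.2, -0.2]), array([-0.1,  0.2])]
side A 1166 [0.589 0.18 ] [0.286 0.191] 27.05323028564453 [[0.4189999997615814, 0.20000000298023224], [0.5059999823570251, 0.029999999329447746], [0.7599999904632568, 0.1599999964237213], [0.6729999780654907, 0.33000001311302185]]
 head [0.609 0.183 0.179]
side B 3048 [ 0.595 -0.147] [0.11 0.17] 77.5307388305664 [[0.5, -0.18199999630451202], [0.6660000085830688, -0.21899999678134918], [0.6899999976158142, -0.11100000143051147], [0.5230000019073486, -0.07500000298023224]]
 head [ 0.626 -0.164  0.173]
top A 1782 [0.601 0.172] [0.31  0.183] 3.7538881301879883 [[0.4399999976158142, 0.2540000081062317], [0.4519999921321869, 0.07100000232458115], [0.7620000243186951, 0.09099999815225601], [0.75, 0.27399998903274536]]
 head [0.606 0.195 0.2  ]
top B 2304 [ 0.59  -0.162] [0.15  0.173] 77.49252319335938 [[0.48899999260902405, -0.2160000056028366], [0.6579999923706055, -0.2540000081062317], [0.6899999976158142, -0.10700000077486038], [0.5220000147819519, -0.07000000029802322]]
 head [ 0.641 -0.145  0.178]
```

```bash
cat > m2.py <<'E'
from h import *
from scipy.optimize import least_squares
def cloud(c):
    d=np.load(c+".npy");v,u=np.nonzero(d>0);m=eyes.camera_model(c)
    p=(np.linalg.inv(np.array(m["K"]))@np.c_[u,v,np.ones(len(u))].T*d[v,u]).T
    P=(np.linalg.inv(np.array(m["view"]))@np.c_[p,np.ones(len(p))].T).T[:,:3]
    return P,np.load(c+"_im.npy")[v,u].astype(int)
S=[];
for c in("side","top"):
    P,im=cloud(c)
    k=(np.linalg.norm(P-[.472,.134,.284],axis=1)<.022)&(im[:,2]>60)&(im[:,1]<.35*im[:,2])
    for Q,n in((P[k],c),):
        r=least_squares(lambda x:np.linalg.norm(Q-x,axis=1)-.016,[.472,.134,.284],loss="soft_l1",f_scale=.002);print(n,len(Q),r.x.round(4))
    S.append(P[k])
Q=np.vstack(S);kn=least_squares(lambda x:np.linalg.norm(Q-x,axis=1)-.016,[.472,.134,.284],loss="soft_l1",f_scale=.002).x;print("knob",kn.round(4))
for c in("side","top"):
    P,im=cloud(c)
    k=(np.hypot(P[:,0]-.58,P[:,1]-.18)<.06)&(P[:,2]>.06)&(P[:,2]<.11)&(im[:,2]>1.8*im[:,1])&(im[:,1]>.2*im[:,2])
    Q=P[k];r=least_squares(lambda x:np.hypot(Q[:,0]-x[0],Q[:,1]-x[1])-.0315,[.58,.18],loss="soft_l1",f_scale=.003)
    print("lid",c,k.sum(),Q.min(0).round(3),Q.max(0).round(3))
    k=(abs(P[:,2]-.016)<.005)&(im.max(1)<110)&(im.max(1)-im.min(1)<22)&(np.hypot(P[:,0]-.60,P[:,1]-.18)<.125)
    Q=P[k]
    # score plate pose by yaw given knob
    out=[]
    for y in np.arange(-.4,.41,.05):
        R=np.array([[np.cos(y),-np.sin(y)],[np.sin(y),np.cos(y)]]);o=kn[:2]-R@[-.126,-.048]
        L=(Q[:,:2]-o)@R;ins=(L[:,0]>-.062)&(L[:,0]<.112)&(abs(L[:,1])<.057);out.append((round(y,2),int(ins.sum()),o.round(3).tolist()))
    print(c,len(Q));[print(o) for o in out]
E
python3 m2.py
```

```text
side 185 [0.4721 0.1296 0.2833]
top 207 [0.4707 0.1302 0.2848]
knob [0.4712 0.13   0.2844]
lid side 376 [0.554 0.164 0.069] [0.611 0.229 0.09 ]
side 638
(np.float64(-0.4), 325, [0.606, 0.125])
(np.float64(-0.35), 382, [0.606, 0.132])
(np.float64(-0.3), 451, [0.606, 0.139])
(np.float64(-0.25), 509, [0.605, 0.145])
(np.float64(-0.2), 558, [0.604, 0.152])
(np.float64(-0.15), 580, [0.603, 0.159])
(np.float64(-0.1), 585, [0.601, 0.165])
(np.float64(-0.05), 585, [0.599, 0.172])
(np.float64(-0.0), 591, [0.597, 0.178])
(np.float64(0.05), 598, [0.595, 0.184])
(np.float64(0.1), 611, [0.592, 0.19])
(np.float64(0.15), 625, [0.589, 0.196])
(np.float64(0.2), 603, [0.585, 0.202])
(np.float64(0.25), 473, [0.581, 0.208])
(np.float64(0.3), 383, [0.577, 0.213])
(np.float64(0.35), 289, [0.573, 0.218])
(np.float64(0.4), 197, [0.569, 0.223])
lid top 410 [0.549 0.17  0.07 ] [0.612 0.231 0.093]
top 1477
(np.float64(-0.4), 430, [0.606, 0.125])
(np.float64(-0.35), 504, [0.606, 0.132])
(np.float64(-0.3), 619, [0.606, 0.139])
(np.float64(-0.25), 742, [0.605, 0.145])
(np.float64(-0.2), 830, [0.604, 0.152])
(np.float64(-0.15), 897, [0.603, 0.159])
(np.float64(-0.1), 952, [0.601, 0.165])
(np.float64(-0.05), 1021, [0.599, 0.172])
(np.float64(-0.0), 1086, [0.597, 0.178])
(np.float64(0.05), 1155, [0.595, 0.184])
(np.float64(0.1), 1257, [0.592, 0.19])
(np.float64(0.15), 1375, [0.589, 0.196])
(np.float64(0.2), 1464, [0.585, 0.202])
(np.float64(0.25), 1304, [0.581, 0.208])
(np.float64(0.3), 1112, [0.577, 0.213])
(np.float64(0.35), 935, [0.573, 0.218])
(np.float64(0.4), 804, [0.569, 0.223])
```

```bash
python3 -c "
import cv2
a=cv2.imread('pics/top.png')[160:320,160:320];cv2.imwrite('pics/topA.png',cv2.resize(a,(600,600),interpolation=cv2.INTER_CUBIC))"
```

```text
(no output)
```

View pics/topA.png

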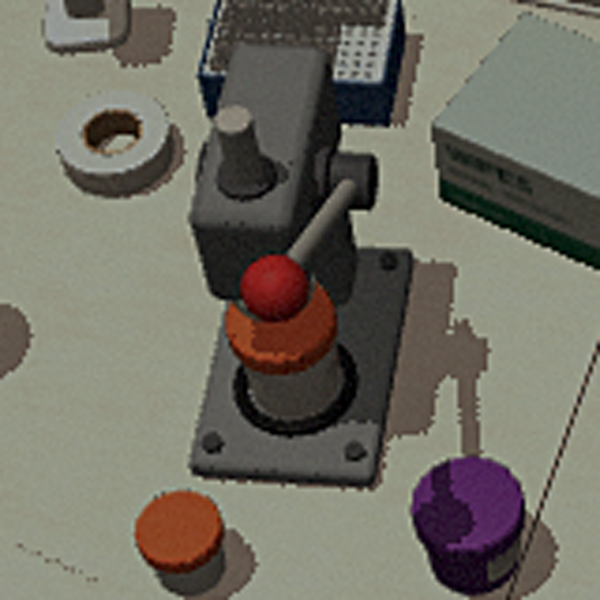

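The press-A yaw is about 0.18 rad, with the knob at (0.471, 0.130, 0.284). The crop confirms the pot with its raised orange lid sits in the nest under that knob. Next I raise the tool and turn it to line up with the press.

Request:
move_arm --pt "0 0 -0.5 0 0 -0.92" --pt "0 0 -0.5 0 0 -0.92" --pt "0 0 -0.5 0 0 -0.92" --pt "0 0 -0.5 0 0 -0.92" --pt "0 0 -0.5 0 0 -0.92" --pt "0 0 -0.5 0 0 -0.92" --pt "0 0 -0.5 0 0 -0.92" --pt "0 0 -0.5 0 0 -0.92" --fingers -1 --grip_force 25

```text
time: 1.07
ee_pos: [0.2198, 0.6381, 0.3394]
orientation: [-0.092, 0.996, 0.0, 0.0]
ft_force: [-0.1, 0.2, -0.6]
gripper_width: 0.0879
gripper_force: 0.0
```

```bash
cat > g.py <<'E'
from h import *
import sys
from scipy.spatial.transform import Rotation as R
s=env.observe();r=R.from_quat(s["orientation"]);T=np.array(eval(sys.argv[1]))
print(s["time"],np.round(s["ee_pos"],4),"shift units",(r.inv().apply(T-s["ee_pos"])/.025).round(2));print(r.as_matrix().round(3), s["joints"])
E
python3 g.py "[.471,.130,.335]"
```

```text
1.0667 [0.2198 0.6381 0.3394] shift units [ -6.13 -21.83   0.17]
[[-0.983 -0.184  0.   ]
 [-0.184  0.983  0.   ]
 [-0.     0.    -1.   ]] [ 1.20211508e+00  2.22157346e-01  1.47294723e+00 -9.82885231e-06
  1.44647449e+00 -5.53919654e-01]
```

Request:
move_arm --pt "-0.26 -0.91 0 0 0 0" --pt "-0.26 -0.91 0 0 0 0" --pt "-0.26 -0.91 0 0 0 0" --pt "-0.26 -0.91 0 0 0 0" --pt "-0.26 -0.91 0 0 0 0" --pt "-0.26 -0.91 0 0 0 0" --pt "-0.26 -0.91 0 0 0 0" --pt "-0.26 -0.91 0 0 0 0"

```text
time: 1.73
ee_pos: [0.3043, 0.4675, 0.3388]
orientation: [-0.091, 0.996, 0.0, 0.0]
ft_force: [-0.3, 0.1, -0.3]
gripper_width: 0.0882
gripper_force: 0.0
```

Request:
move_arm --pt "-0.26 -0.91 0 0 0 0" --pt "-0.26 -0.91 0 0 0 0" --pt "-0.26 -0.91 0 0 0 0" --pt "-0.26 -0.91 0 0 0 0" --pt "-0.26 -0.91 0 0 0 0" --pt "-0.26 -0.91 0 0 0 0" --pt "-0.26 -0.91 0 0 0 0" --pt "-0.26 -0.91 0 0 0 0"

```text
time: 2.4
ee_pos: [0.3883, 0.2979, 0.3389]
orientation: [-0.091, 0.996, 0.0, 0.0]
ft_force: [0.8, -0.3, -0.6]
gripper_width: 0.0883
gripper_force: 0.0
```

Request:
move_arm --pt "-0.25 -0.91 0 0 0 0" --pt "-0.25 -0.91 0 0 0 0" --pt "-0.25 -0.91 0 0 0 0" --pt "-0.25 -0.91 0 0 0 0" --pt "-0.25 -0.91 0 0 0 0" --pt "-0.25 -0.91 0 0 0 0" --pt "-0.25 -0.91 0 0 0 0" --pt "0 0 0 0 0 0"

```text
time: 3.07
ee_pos: [0.4612, 0.1474, 0.3388]
orientation: [-0.089, 0.996, -0.001, 0.0]
ft_force: [0.1, 0.5, 0.1]
gripper_width: 0.0884
gripper_force: 0.0
```

```bash
python3 g.py "[.471,.130,.265]"; python3 - <<'E'
from h import *
from scipy.spatial.transform import Rotation as R
s=env.observe();im,d=eyes.camera("wrist");cv2.imwrite("pics/w1.png",im)
M=np.array(eyes.camera_model("wrist")["mount"]);K=np.array(eyes.camera_model("wrist")["K"])
rr=R.from_quat(s["orientation"])
m=(im[...,2]>60)&(im[...,1]<.3*im[...,2])&(im[...,0]<.35*im[...,2])&(d>0)
v,u=np.nonzero(m);p=(np.linalg.inv(K)@np.c_[u,v,np.ones(len(u))].T*d[v,u]).T
P=rr.apply((M@np.c_[p,np.ones(len(p))].T).T[:,:3])+s["ee_pos"]
P=P[np.linalg.norm(P-[.471,.13,.284],axis=1)<.03]
from scipy.optimize import least_squares
print(len(P),least_squares(lambda x:np.linalg.norm(P-x,axis=1)-.016,[.471,.13,.284],loss="soft_l1",f_scale=.002).x)
E
```

```text
3.0667 [0.4612 0.1474 0.3388] shift units [-0.26 -0.75  2.95]
[[-0.984 -0.178  0.001]
 [-0.178  0.984 -0.002]
 [-0.001 -0.002 -1.   ]] [ 0.25921007 -0.15167332  1.85966696 -0.00194016  1.43298557 -1.49002597]
388 [0.46926011 0.12909128 0.28481429]
```

View pics/w1.png

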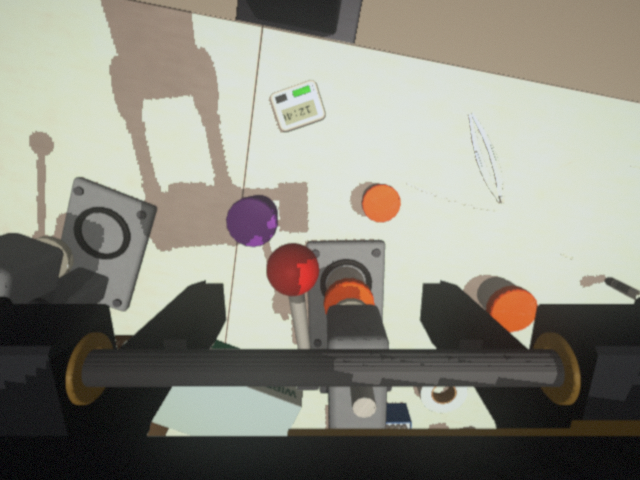

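The wrist view shows the knob at (293,269) with the pot press beneath it, and the base plate lies square to the picture, so the yaw is right. I centre over the knob and go down.

Request:
move_arm --pt "-0.2 -0.77 0 0 0 0" --pt "0 0 0 0 0 0" --pt "0 0 0.7 0 0 0" --pt "0 0 0.7 0 0 0" --pt "0 0 0.7 0 0 0" --pt "0 0 0.6 0 0 0" --pt "0 0 0.2 0 0 0" --pt "0 0 0 0 0 0"

```text
time: 3.78
ee_pos: [0.4668, 0.1331, 0.2646]
orientation: [-0.091, 0.996, 0.0, -0.002]
ft_force: [-0.5, 0.5, 0.1]
gripper_width: 0.0882
gripper_force: 0.0
```

Request:
move_arm --pt "0 0 0 0 0 0" --pt "0 0 0 0 0 0" --pt "0 0 0 0 0 0" --pt "0 0 0 0 0 0" --pt "0 0 0 0 0 0" --pt "0 0 0 0 0 0" --fingers 1 --grip_force 25

```text
time: 4.28
ee_pos: [0.4685, 0.1323, 0.2667]
orientation: [-0.091, 0.996, 0.0, 0.0]
ft_force: [0.5, -0.6, 0.1]
gripper_width: 0.0503
gripper_force: 0.0
```

```bash
python3 - <<'E'
import numpy as np
# knob path in press frame -> tool units (x=-px, z=-pz)
a=np.linspace(0,.94,25);f=.61-a
x=30-190*np.cos(f);z=175+190*np.sin(f)
print(np.c_[a[1:],-np.diff(x)/25,-np.diff(z)/25].round(2).tolist())
E
```

```text
[[0.04, 0.17, 0.25], [0.08, 0.16, 0.25], [0.12, 0.15, 0.26], [0.16, 0.14, 0.26], [0.2, 0.13, 0.27], [0.24, 0.11, 0.27], [0.27, 0.1, 0.28], [0.31, 0.09, 0.28], [0.35, 0.08, 0.29], [0.39, 0.07, 0.29], [0.43, 0.06, 0.29], [0.47, 0.05, 0.29], [0.51, 0.04, 0.3], [0.55, 0.02, 0.3], [0.59, 0.01, 0.3], [0.63, 0.0, 0.3], [0.67, -0.01, 0.3], [0.7, -0.02, 0.3], [0.74, -0.03, 0.3], [0.78, -0.05, 0.29], [0.82, -0.06, 0.29], [0.86, -0.07, 0.29], [0.9, -0.08, 0.29], [0.94, -0.09, 0.28]]
```

Request:
move_arm --pt "0 -0.12 0.04 0 0 0" --pt "0 0 0 0 0 0" --pt "0 0 0 0 0 0" --pt "0 0 0 0 0 0" --pt "0 0 0 0 0 0" --pt "0 0 0 0 0 0" --pt "0 0 0 0 0 0" --pt "0 0 0 0 0 0"

```text
time: 4.95
ee_pos: [0.4686, 0.13, 0.2651]
orientation: [-0.091, 0.996, 0.001, -0.0]
ft_force: [-1.9, 5.7, -0.9]
gripper_width: 0.0297
gripper_force: 24.7
```

Ball gripped (opening 29.7 mm). Pulling along the arc.

Request:
move_arm --pt "0.17 0 0.25 0 0 0" --pt "0.16 0 0.25 0 0 0" --pt "0.15 0 0.26 0 0 0" --pt "0.14 0 0.26 0 0 0" --pt "0.13 0 0.27 0 0 0" --pt "0.11 0 0.27 0 0 0" --pt "0.1 0 0.28 0 0 0" --pt "0.09 0 0.28 0 0 0" --grip_force 40

```text
time: 5.62
ee_pos: [0.4436, 0.125, 0.2127]
orientation: [-0.091, 0.996, 0.0, 0.001]
ft_force: [-0.2, 4.1, 3.8]
gripper_width: 0.0294
gripper_force: 39.2
```

```bash
cat > k.py <<'E'
from h import *
s=env.observe();im,d=eyes.camera("side");np.save("side_im.npy",im)
p=np.array(s["ee_pos"])+[0,0,.019]
y=.18;Rm=np.array([[np.cos(y),-np.sin(y)],[np.sin(y),np.cos(y)]]);L=Rm.T@(p[:2]-[.5842,.1995])
print("press frame",L.round(4),p[2].round(4),"angle",.61-np.arctan2(p[2]-.175,.030-L[0]), "r",np.hypot(p[2]-.175,.03-L[0]), "grip px",pr("side",p).round(1),s["ft_force"],s["time"])
import sys
if len(sys.argv)>1:
    u,v=map(int,pr("side",p));c=im[max(0,v-110):v+110,max(0,u-120):u+140];cv2.imwrite(sys.argv[1],cv2.resize(c,None,fx=2.5,fy=2.5,interpolation=cv2.INTER_CUBIC))
E
python3 k.py pics/k1.png
```

```text
press frame [-0.1516 -0.0481] 0.2317 angle 0.3075346009136004 r 0.1902792565080164 grip px [227.3 207.3] [-0.17306355  4.06149859  3.80668466] 5.6167
```

View pics/k1.png

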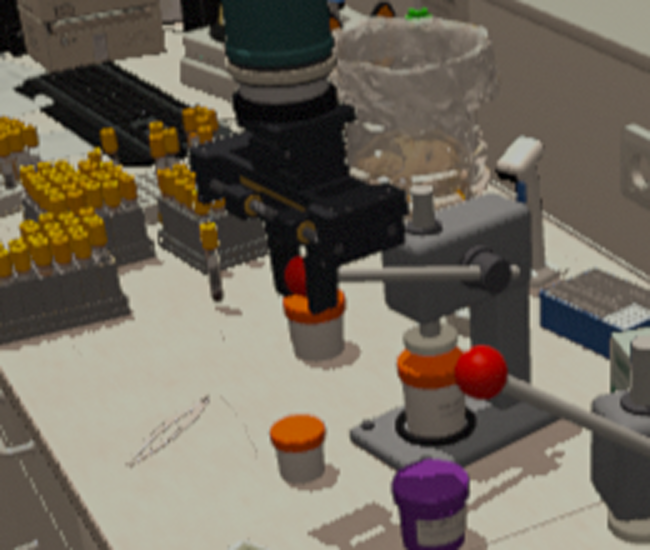

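The picture shows the ball held between the fingers at crop (297,272), the lever moving down and the ram about to meet the lid. I keep pulling.

Request:
move_arm --pt "0.08 0 0.29 0 0 0" --pt "0.07 0 0.29 0 0 0" --pt "0.06 0 0.29 0 0 0" --pt "0.05 0 0.29 0 0 0" --pt "0.04 0 0.3 0 0 0" --pt "0.02 0 0.3 0 0 0" --pt "0.01 0 0.3 0 0 0" --pt "0 0 0.3 0 0 0"

```text
time: 6.33
ee_pos: [0.4351, 0.1233, 0.1535]
orientation: [-0.091, 0.996, 0.0, 0.0]
ft_force: [-2.1, 5.3, 6.2]
gripper_width: 0.029
gripper_force: 38.8
```

Request:
move_arm --pt "-0.01 0 0.3 0 0 0" --pt "-0.02 0 0.3 0 0 0" --pt "-0.03 0 0.3 0 0 0" --pt "-0.05 0 0.29 0 0 0" --pt "-0.06 0 0.29 0 0 0" --pt "-0.07 0 0.29 0 0 0" --pt "-0.08 0 0.29 0 0 0" --pt "0 0 0 0 0 0"

```text
time: 7.0
ee_pos: [0.4419, 0.1247, 0.1008]
orientation: [-0.091, 0.996, 0.0, -0.001]
ft_force: [-3.5, 4.8, 7.0]
gripper_width: 0.0277
gripper_force: 39.9
```

```bash
python3 k.py pics/k2.png
```

```text
press frame [-0.1534 -0.0482] 0.1198 angle 0.9024896486916302 r 0.19153065453632892 grip px [232. 259.] [-3.45648154  4.82166702  6.95288485] 7.0
```

View pics/k2.png

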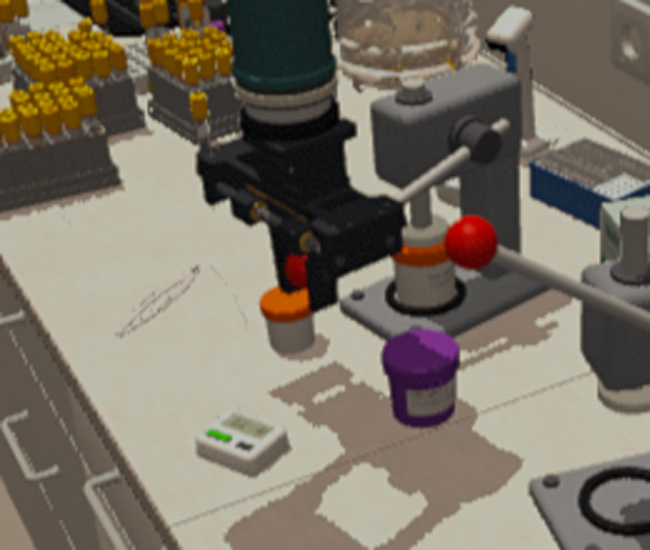

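The lever is near 0.90 rad, the ball is still between the fingers at crop (298,268) and the ram is on the lid. I press the last few millimetres until the force rises.

Request:
move_arm --pt "-0.05 0 0.15 0 0 0" --pt "-0.05 0 0.15 0 0 0" --pt "0 0 0 0 0 0"

```text
time: 7.3
ee_pos: [0.4439, 0.1251, 0.0936]
orientation: [-0.091, 0.996, 0.0, -0.001]
ft_force: [-4.7, 4.6, 5.1]
gripper_width: 0.0277
gripper_force: 40.0
```

```bash
python3 k.py
```

```text
press frame [-0.1514 -0.0481] 0.1126 angle 0.9414642613345819 r 0.19179647159356816 grip px [233.2 261.8] [-4.69704032  4.59620986  5.06325064] 7.3
```

Request:
move_arm --pt "-0.05 0 0.16 0 0 0" --pt "0 0 0 0 0 0" --pt "0 0 0 0 0 0"

```text
time: 7.6
ee_pos: [0.4451, 0.1253, 0.0899]
orientation: [-0.091, 0.996, 0.0, -0.001]
ft_force: [-4.6, 4.9, 6.6]
gripper_width: 0.0275
gripper_force: 40.0
```

Request:
move_arm --pt "-0.05 0 0.16 0 0 0" --pt "0 0 0 0 0 0" --pt "0 0 0 0 0 0"

```text
time: 7.85
ee_pos: [0.4463, 0.1255, 0.0863]
orientation: [-0.091, 0.996, 0.0, -0.002]
ft_force: [-7.7, 5.0, 9.7]
gripper_width: 0.0271
gripper_force: 40.0
```

```bash
python3 k.py pics/k3.png
```

```text
press frame [-0.1489 -0.0481] 0.1053 angle 0.9814726222667728 r 0.19202958858097743 grip px [234.5 264.5] [-7.73869089  5.00106903  9.72180342] 7.85
```

View pics/k3.png

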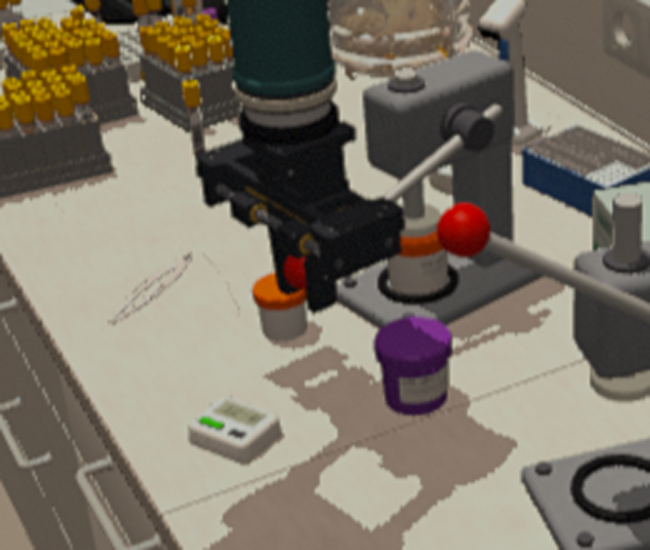

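```bash
cat > lid.py <<'E'
from h import *
for c in("side","top"):
    im,d=eyes.camera(c);v,u=np.nonzero(d>0);m=eyes.camera_model(c)
    p=(np.linalg.inv(np.array(m["K"]))@np.c_[u,v,np.ones(len(u))].T*d[v,u]).T
    P=(np.linalg.inv(np.array(m["view"]))@np.c_[p,np.ones(len(p))].T).T[:,:3];q=im[v,u].astype(int)
    k=(np.hypot(P[:,0]-.583,P[:,1]-.2)<.045)&(P[:,2]>.04)&(P[:,2]<.11)&(q[:,2]>1.8*q[:,1])&(q[:,1]>.2*q[:,2])
    print(c,k.sum(),np.percentile(P[k,2],[1,5,50,95,99]).round(4) if k.sum() else "")
    k=(np.linalg.norm(P-(np.array(env.observe()["ee_pos"])+[0,0,.019]),axis=1)<.03)&(q[:,2]>50)&(q[:,1]<.35*q[:,2])&(q[:,0]<.4*q[:,2])
    print(" ball",k.sum(),P[k].mean(0).round(4) if k.sum() else "",P[k,2].min() if k.sum() else "",P[k,2].max() if k.sum() else "")
E
python3 lid.py
```

```text
side 123 [0.0586 0.062  0.0706 0.0779 0.0791]
 ball 94 [0.4382 0.1194 0.1159] 0.08579592218015064 0.12748467484933967
top 0 
 ball 106 [0.4388 0.1235 0.1232] 0.11186640339024212 0.1325369218153396
```

The lid top has gone from about 0.091 to 0.079 m and the ball is about at its 0.93 rad height, so the lid is home. The ball sits roughly 9 mm high in the pads, so I ease up gently at first.

Request:
move_arm --pt "0.02 0 -0.1 0 0 0" --pt "0.04 0 -0.15 0 0 0" --pt "0.04 0 -0.15 0 0 0" --pt "0.04 0 -0.15 0 0 0" --pt "0.04 0 -0.15 0 0 0" --pt "0.03 0 -0.15 0 0 0" --pt "0.03 0 -0.15 0 0 0"

```text
time: 8.58
ee_pos: [0.4396, 0.1242, 0.1106]
orientation: [-0.091, 0.996, -0.0, -0.002]
ft_force: [-5.2, 4.3, 3.9]
gripper_width: 0.0275
gripper_force: 39.9
```

```bash
python3 k.py;python3 lid.py
```

```text
press frame [-0.1558 -0.0482] 0.1296 angle 0.849810065155117 r 0.19124528186512568 grip px [230.5 255.1] [-5.1846056   4.34331031  3.89247969] 8.5833
side 221 [0.0601 0.0616 0.0733 0.0782 0.0794]
 ball 99 [0.4315 0.1169 0.1419] 0.11527433557980282 0.15453544683961817
top 0 
 ball 117 [0.4331 0.1226 0.1477] 0.13614145599185146 0.15594268960662505
```

Lid stays home and the ball follows the gripper. Continuing up.

Request:
move_arm --pt "0.04 0 -0.22 0 0 0" --pt "0.03 0 -0.26 0 0 0" --pt "0.03 0 -0.3 0 0 0" --pt "0.02 0 -0.3 0 0 0" --pt "0.01 0 -0.3 0 0 0" --pt "0 0 -0.3 0 0 0" --pt "-0.01 0 -0.3 0 0 0" --pt "-0.02 0 -0.3 0 0 0"

```text
time: 9.4
ee_pos: [0.4373, 0.1238, 0.1676]
orientation: [-0.091, 0.996, -0.0, -0.002]
ft_force: [-3.6, 4.9, 3.7]
gripper_width: 0.0272
gripper_force: 40.1
```

Request:
move_arm --pt "-0.04 0 -0.3 0 0 0" --pt "-0.05 0 -0.29 0 0 0" --pt "-0.06 0 -0.29 0 0 0" --pt "-0.07 0 -0.29 0 0 0" --pt "-0.08 0 -0.29 0 0 0" --pt "-0.09 0 -0.28 0 0 0" --pt "-0.1 0 -0.28 0 0 0" --pt "-0.11 0 -0.2 0 0 0"

```text
time: 10.07
ee_pos: [0.4526, 0.1268, 0.2236]
orientation: [-0.091, 0.996, 0.0, -0.002]
ft_force: [-5.7, 4.6, 3.6]
gripper_width: 0.0273
gripper_force: 40.2
```

```bash
python3 k.py;python3 lid.py
```

```text
press frame [-0.1425 -0.048 ] 0.2426 angle 0.23646142550415866 r 0.18526901120520192 grip px [230.8 200.6] [-5.71248457  4.62517539  3.62627863] 10.0667
side 369 [0.0612 0.0632 0.0755 0.0784 0.0791]
 ball 128 [0.4456 0.1199 0.2573] 0.22941228438278433 0.2706523866685235
top 3 [0.0634 0.0645 0.0762 0.0808 0.0812]
 ball 154 [0.444  0.1245 0.2614] 0.2475038774214391 0.270523368593829
```

Request:
move_arm --pt "-0.07 0 -0.16 0 0 0" --pt "-0.07 0 -0.16 0 0 0" --pt "-0.08 0 -0.16 0 0 0" --pt "-0.08 0 -0.16 0 0 0" --pt "-0.09 0 -0.14 0 0 0" --pt "-0.09 0 -0.14 0 0 0" --pt "-0.09 0 -0.12 0 0 0" --pt "0 0 0 0 0 0"

```text
time: 10.88
ee_pos: [0.4667, 0.1296, 0.2496]
orientation: [-0.091, 0.996, 0.0, -0.002]
ft_force: [-5.4, 5.2, 4.0]
gripper_width: 0.0271
gripper_force: 40.1
```

```bash
python3 k.py;python3 lid.py
```

```text
press frame [-0.1281 -0.0478] 0.2686 angle 0.07556798850654245 r 0.18371040559889346 grip px [235.8 185.6] [-5.37386261  5.23941795  4.02059069] 10.8833
side 363 [0.0605 0.063  0.0755 0.0783 0.0789]
 ball 135 [0.4591 0.1225 0.2823] 0.259689790858419 0.2947251912408776
top 238 [0.0616 0.0645 0.0763 0.0802 0.0815]
 ball 153 [0.4572 0.127  0.2866] 0.2714477722187638 0.2960846567988388
```

Request:
move_arm --pt "-0.06 0 -0.1 0 0 0" --pt "-0.06 0 -0.1 0 0 0" --pt "-0.04 0 -0.1 0 0 0" --pt "0 0 -0.08 0 0 0" --pt "0 0 0 0 0 0" --pt "0 0 0 0 0 0"

```text
time: 11.53
ee_pos: [0.4701, 0.1302, 0.2551]
orientation: [-0.091, 0.996, 0.0, -0.003]
ft_force: [2.3, 6.9, -11.7]
gripper_width: 0.0277
gripper_force: 40.3
```

```bash
python3 k.py;python3 lid.py
```

```text
press frame [-0.1246 -0.0477] 0.2741 angle 0.040149806569194424 r 0.1836393426409676 grip px [237.1 182.4] [  2.27143503   6.90985705 -11.69616233] 11.5333
side 364 [0.0605 0.0637 0.0755 0.0783 0.0796]
 ball 129 [0.4629 0.1237 0.2877] 0.26035884072834725 0.2997835581085813
top 343 [0.0626 0.0653 0.0765 0.0807 0.0817]
 ball 162 [0.4612 0.1279 0.2926] 0.275841530847002 0.30178989556410984
```

The wrist force has turned to -11.7 N, so the lever is on its upper stop. Releasing and lifting away.

Request:
move_arm --pt "0 0 0 0 0 0" --pt "0 0 0 0 0 0" --pt "0 0 0 0 0 0" --pt "0 0 0 0 0 0" --pt "0 0 0 0 0 0" --pt "0 0 0 0 0 0" --pt "0 0 0 0 0 0" --pt "0 0 0 0 0 0" --fingers -1

```text
time: 12.35
ee_pos: [0.4722, 0.1298, 0.2595]
orientation: [-0.091, 0.996, -0.0, 0.0]
ft_force: [0.1, 0.2, 0.5]
gripper_width: 0.0785
gripper_force: 0.0
```

Request:
move_arm --pt "0 0 -0.3 0 0 0" --pt "0 0 -0.6 0 0 0" --pt "0 0 -0.7 0 0 0" --pt "0 0 -0.7 0 0 0" --pt "0 0 -0.7 0 0 0" --pt "0 0 -0.6 0 0 0" --pt "0 0 0 0 0 0" --pt "0 0 0 0 0 0"

```text
time: 13.02
ee_pos: [0.4726, 0.1301, 0.3505]
orientation: [-0.091, 0.996, 0.0, 0.001]
ft_force: [-0.7, 0.2, -0.1]
gripper_width: 0.0882
gripper_force: 0.0
```

```bash
python3 lid.py; python3 - <<'E'
from h import *
im,d=eyes.camera("side");cv2.imwrite("pics/end.png",im[120:360,140:440].repeat(2,0).repeat(2,1));np.save("side_im.npy",im);np.save("side.npy",d)
im,d=eyes.camera("top");np.save("top_im.npy",im);np.save("top.npy",d)
E
python3 m2.py | grep -E "knob|lid"
```

```text
side 365 [0.0604 0.0628 0.0757 0.0784 0.0791]
 ball 0   
top 471 [0.0621 0.0667 0.0767 0.0809 0.0824]
 ball 0   
knob [0.4712 0.1302 0.2845]
lid side 363 [0.554 0.165 0.06 ] [0.611 0.228 0.082]
lid top 466 [0.55  0.17  0.061] [0.613 0.23  0.084]
```

View pics/end.png

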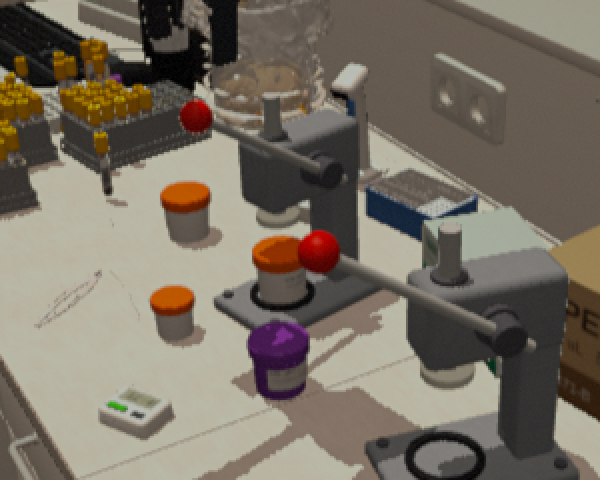

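The end picture shows the knob back at rest at crop (196,116), the pot upright in its nest at (282,272) with the lid down, and the gripper clear. Knob height and lever position both match the lid being home. Handing in.

```bash
python3 -c "
from h import *
print(workorder.hand_in())"
```

```text
the job is handed in; nothing more can be done
None
```

The job is handed in: the lid is pressed home, the lever was eased back to its rest and released, and the pot is still standing in its nest. I did not touch the empty press; the hand-in gave no verdict, so this rests on my own camera and force readings.

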